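Clamp a lens pot in the lid-opening fixture

ROBOT

A 6-joint arm with a two-finger parallel gripper is mounted at the origin on a cart in front of the work surface, level with it; the furniture and walls round the work are solid. World frame = base frame: x ahead of the robot, y to its left, z up, the work surface at z = 0. Lengths are in m, angles in rad, forces in N, time in s.
With the tool pointing down it reaches from about 0.35 to 0.775 m from the base axis. Payload 7.3 kg.
Tool frame: the origin (TCP) lies at the very end of the fingers, on their centre line; the grasp point (between the pads) lies 19 mm behind it; z points along the fingers, y is the line along which they close (so a half turn about z gives the same grasp; the last joint's range is limited). The gripper opens to 92 mm and grips with 3 to 60 N. Pads are 19 mm wide; open, the fingers measure 130 mm over their backs; the gripper's body (75 mm by 190 mm) begins 47 mm behind the grasp point.
Start: joints at [1.119, 0.342, 1.524, -0, 1.275, -0.146], TCP at [0.158, 0.501, 0.227] pointing down, gripper open.
Joint ranges: [-2.53, 2.53], [-0.77, 2.02], [0.04, 2.7], [-1, 4.14], [0.28, 2.66], [-3.11, 3.11]. Speed limits (rad/s): [2.57, 2.57, 3.14, 3.14, 3.14, 3.14].

INTERFACE

Orientations are given as [roll, pitch, yaw] about the fixed x, y, z axes, in that order (R = Rz(yaw) Ry(pitch) Rx(roll)).
In Python, from cell import robot gives the robot as it stands.
- The arm moves only by the tool apply_moves, never from a script. Its argument "motion" is text: rows parted by semicolons, each of 7 numbers parted by spaces: the opening in per cent of the stroke, from 0 (shut) to 100 (fully open), then the shift along the tool's x, y, z in cm, then the turn, a rotation vector about the tool's x, y, z in rad. A call has 1 to 20 rows; each row shifts and turns the commanded pose from where the row before left it, along the tool's axes as they then stand; what a row does not reach is not made up. A row lasts 1/8 s, in which the tool goes at most 62.5 mm and 10.7 degrees, less where a joint would pass 70% of its speed; a pose out of reach is approached as far as the arm can. A call with a gripper value outside its range is refused whole. The fingers move at their own pace and stop on an object; "force" is the grip in N (left out, the last holds). Time passes only in rows, so rows that do not move let the fingers close. It gives the time, the measured TCP pose, the force, the opening and the grip force at its end, in the units of the state.
- robot.observe(): the state, without advancing time (a new reading comes with each control period).
- robot.read_camera(name): name is "scene" or "top" or "wrist"; returns a dict with "img" (384x512x3 uint8, red, green, blue), "fovy" (degrees; the focal length in pixels is half the picture's height over the tangent of half this angle, whatever the lens; pixels are square), "cx", "cy" (the principal point, pixels), "k1" (the pictures are not rectified: a ray, as slopes to the right and down, at radius r is drawn at 1 + k1 r^2 times it, then the intrinsics apply), "R" (3x3) and "t" (3): a world point X has camera coordinates R X + t; the wrist camera has in their place "hand_eye" (4x4, takes a point from camera to tool coordinates, whose origin is the TCP and whose axes are the flange's). Camera axes: x right, y down, z forward; pixel columns grow to the right and rows downward; lengths in m; the calibration is good to about 2 mm. A picture is of the moment at which its call begins: read the wrist's pose just before it. There is no depth.
- robot.hand_in(): hands the job in; it is judged then, once.
Trained networks look in a picture, given as the dict that the camera call returned (one of the last four; its "shot" number tells which), for a name from the list of things; names that differ only in an ending like _2 or _b are one class to them, and where a whole thing is asked for, a point or a joint stands for the part that bears it (a point fixed in the world has none). Each returns a list of dicts, best first, with "score" (0 to 1); they miss things now and then, are a little off and sometimes report something else, mostly with a low value. They report only what shows in the picture. A call takes as long as a camera call.
- robot.search_frame(target, picture): "centre" ([x, y, z] in m, in world coordinates, good to about 4 mm: the middle of the surface that is visible of it).
- robot.trace(target, picture): "pixels" (384x512 bool, what is visible of it).
The state is a dict: "time": time; "qpos": joint angles; "qvel": joint speeds; "joint_efforts": joint torques, N m; "tool_pos": TCP position; "tool_rot": TCP orientation; "contact_force": force on the tool from outside, world axes, zero at the start; "torque": the same for the moment, N m; "opening": finger opening in m; "grip_force": force on a finger pad.
Only numpy, scipy, OpenCV 4.12 (cv2) and the standard library are available. Lean on these libraries where they do the work, as an engineer would, in place of code of your own. Each camera call takes 0.05 s, during which the arm holds its last target. There are 200 camera calls.

TASK

The lid of the black lens pot is stuck and must be held for unscrewing. With the fingertips, slide the pot along the worktop into the mouth of the blue clamping fixture until it is fully home against the back stop; then swing the red lever outward, away from the mouth, by pushing it past its dead point, until it snaps into lock and the clamp foot holds the pot against the fence. Only push: keep the pot standing flat on the worktop and never lift it, and leave the other things where they are.

Things in the scene. Friction and masses are not known exactly. Their poses are not given: they have to be found in the camera images.
- fixture: U-shaped blue-painted metal clamping fixture bolted to the worktop, walls 30 mm high. Origin: on the worktop, where the seated pot's centre belongs. x points from the open mouth into the fixture, y to the left of that, z up. Walls reach forward only to x = -35 mm (lead-in of the fence to -59), so a finger behind a seated pot stays outside the mouth. Clamp block: x -35 to +37, y +52 to +108 mm.
- back_stop (a point): Centre of the back stop's rubber face, which looks out of the mouth: fixture x = +33 mm, 15 mm over the worktop.
- fence (a point): Centre of the fence's rubber face (right wall): fixture y = -33 mm, 15 mm over the worktop. Its front end has a flared lead-in that widens to y = -41 mm at x = -59 mm. The free passage between fence and drawn-back clamp foot is 78 mm, mouth 85 mm.
- lens_pot: Loose black screw-lid lens pot, plain upright cylinder 66 mm across, 33 mm high, 40 to 90 g; origin at the centre of its underside. Starts on the worktop 75 to 95 mm in front of its seat, 14 mm right to 26 mm left of the seat line. Home: touching the back stop, centre at fixture x = 0, y 0 to 12 mm; the clamp then pushes it sideways against the fence (y = 0).
- clamp_lever (a joint): Turn of the red lever about its upright pivot, rad. 0 = open (start): points toward fixture -x, 5 degrees to the +y side. Grows clockwise seen from above, swinging toward +y; 1.2 = locked, at its stop. Let go before the dead point (0.75) it springs back to 0; beyond it, it snaps to 1.2. A sprung strut on its crank does this. Needs about 7 N near its end at first, falling to nothing at the dead point.
- lever_tip (a point): End of the red handle's centre line, 90 mm from the pivot. The handle is a level round bar 18 mm thick with a round end, from 36 to 90 mm from the pivot (less 9 mm of rounding), centre line 49 mm over the worktop, 40 mm free beneath it. Nothing on the fixture is higher than 58 mm.
- clamp_foot: Black round clamp foot, 22 mm across, 17 mm over the worktop, driven by the lever along fixture -y: 12 mm to the seated pot, then it presses on it by a spring, about 7 N when locked. Origin at worktop level under the foot's face; fixture x = 0, y = 45 mm when open.
- lever_pivot (a point): Point on the lever's upright turning axis, at the height of the red handle's centre line (49 mm over the worktop); at fixture x = 0, y = 80 mm.
- dropper_red: Bystander: eye-drop bottle with red cap, standing, 25 mm across, 84 mm high; origin at its foot.
- lens_case: Bystander: white contact lens case with a white and a blue cap, 36x72x18 mm; origin under its centre.
- loupe: Bystander: small black loupe, 32 mm across, 20 mm high (much smaller than the pot); origin under its centre.
- forceps: Bystander: steel forceps lying, 14x115x9 mm; origin under the centre.
- gauze: Bystander: flat sealed gauze pack, 55x95x9 mm; origin under its centre.

How it is judged:
By the outcome, as a careful person would: the job done as asked, in the order asked, and still so for the second after the job is handed in, with the robot touching nothing.
It also fails if it takes over 48 s, if anything falls off the work surface, if the arm or the gripper's body presses on something with over 40 N, if the wrist force passes 120 N, or if a joint passes its speed limit or range.

## Working session

There is one attempt and no reset: what is moved stays moved. The work goes in short steps, Python scripts to look and compute and a tool call to move; the robot and the scene stay as the last step left them, time stands still between calls to the robot, and variables do not carry over. Pictures are saved under pics/ and viewed, at most 10 in all, crops included, and the job is handed in when it is done.

Besides the shell and the picture viewer there is one more tool, called after "Call:" by a JSON object that holds its "name" and its "arguments". apply_moves: Moves the arm, as the interface text tells. Its arguments: {"type":"object","properties":{"motion":{"type":"string"},"force":{"type":"number"}},"required":["motion"]}

```bash
ls; mkdir -p pics; python3 - <<'E'
from cell import robot
import cv2,numpy as np
s=robot.observe();print(s['tool_pos'],s['tool_rot'],s['opening'],s['time'])
for c in('top','scene'):
    p=robot.read_camera(c); cv2.imwrite(f'pics/{c}0.png',p['img'][:,:,::-1])
    print(c,p['fovy'],p['cx'],p['cy'],p['k1'])
    for n in ['fixture','lens_pot','clamp_lever','clamp_foot','back_stop','fence','lever_tip','lever_pivot','dropper_red','lens_case','loupe','forceps','gauze']:
        try:
            r=robot.search_frame(n,p); print(n,[(np.round(d['centre'],3).tolist(),round(d['score'],2)) for d in r[:2]])
        except Exception as e: print(n,e)
E
```

```text
pics
[0.1578279  0.50028448 0.22603267] [-3.14004331e+00 -2.21851941e-04  2.83586409e+00] 0.09165229961385253 0.0
top 47.121660503449036 262.30380461946345 191.07625753291893 -0.03692370986493275
fixture [([0.561, 0.311, 0.028], 0.64)]
lens_pot [([0.481, 0.218, 0.028], 0.78), ([0.494, 0.319, 0.052], 0.19)]
clamp_lever [([0.492, 0.316, 0.057], 0.62), ([0.512, -0.072, 0.015], 0.23)]
clamp_foot []
back_stop [([0.555, 0.315, 0.03], 0.84)]
fence [([0.56, 0.31, 0.029], 0.74)]
lever_tip [([0.494, 0.319, 0.054], 0.52)]
lever_pivot [([0.49, 0.318, 0.054], 0.79)]
dropper_red [([0.612, 0.505, 0.044], 0.57)]
lens_case [([0.515, -0.073, 0.016], 0.52)]
loupe [([0.52, -0.312, 0.004], 0.73), ([0.517, -0.215, 0.02], 0.46)]
forceps [([0.519, -0.315, 0.004], 0.51)]
gauze [([0.485, 0.418, 0.011], 0.68), ([0.491, 0.32, 0.053], 0.53)]
scene 49.41913924330186 253.57529036249278 183.2897003932283 0.03388097590086108
fixture [([0.554, 0.3, 0.03], 0.8)]
lens_pot [([0.467, 0.206, 0.029], 0.77), ([0.518, -0.318, 0.009], 0.4)]
clamp_lever [([0.483, 0.31, 0.051], 0.61)]
clamp_foot []
back_stop [([0.552, 0.299, 0.029], 0.73)]
fence [([0.557, 0.298, 0.024], 0.85)]
lever_tip [([0.486, 0.309, 0.048], 0.5)]
lever_pivot [([0.484, 0.312, 0.051], 0.61)]
dropper_red [([0.612, 0.501, 0.037], 0.49)]
lens_case []
loupe [([0.505, -0.22, 0.014], 0.68), ([0.517, -0.319, 0.008], 0.43)]
forceps [([0.518, -0.315, 0.012], 0.5)]
gauze [([0.5, 0.421, 0.009], 0.41), ([0.486, 0.309, 0.051], 0.2)]
```

View pics/top0.png

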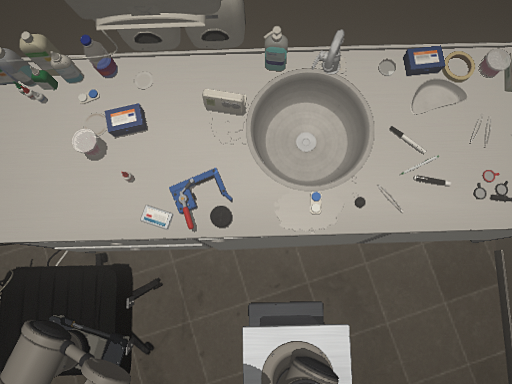

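View pics/scene0.png

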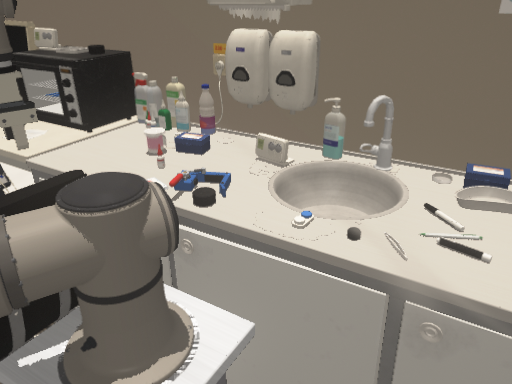

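The pot (222,216) sits in front of the blue fixture, whose mouth points towards the robot. The red lever is at (188,218), with the gauze to its left at (157,216). I'll move the wrist camera in for a precise pose.

Call:
{"name": "apply_moves", "arguments": {"motion": "40 -4.1 -1.85 -0.5 0 0 0;40 -4.1 -1.85 -0.5 0 0 0;40 -4.1 -1.85 -0.5 0 0 0;40 -4.1 -1.85 -0.5 0 0 0;40 -4.1 -1.85 -0.5 0 0 0;40 -4.1 -1.85 -0.5 0 0 0;40 -4.1 -1.85 -0.5 0 0 0;40 -4.1 -1.85 -0.5 0 0 0;40 0 0 0 0 0 0;40 0 0 0 0 0 0"}}

```text
time: 2.65
tool_pos: [0.4258, 0.2609, 0.2665]
tool_rot: [-3.142, -0.001, 2.835]
contact_force: [-0.4, 0.4, -0.1]
opening: 0.0369
grip_force: 0.0
```

```bash
python3 - <<'E'
from cell import robot
import cv2,numpy as np
s=robot.observe();print(s['tool_pos'],s['tool_rot'],s['opening'],s['time'],s['contact_force'])
p=robot.read_camera('wrist'); cv2.imwrite('pics/w0.png',p['img'][:,:,::-1])
print(p['fovy'],p['cx'],p['cy'],p['k1'],p['hand_eye'].round(4).tolist())
for n in ['fixture','lens_pot','clamp_lever','clamp_foot','lever_tip','gauze']:
    r=robot.search_frame(n,p); print(n,[(np.round(d['centre'],3).tolist(),round(d['score'],2)) for d in r[:2]])
E
```

```text
[0.42583633 0.26091458 0.26651844] [-3.14157851e+00 -7.80044061e-04  2.83526470e+00] 0.036912948016015495 2.65 [-0.4332161   0.39091912 -0.10586958]
60.28101017926156 256.14452763813244 190.33783053670325 -0.039910201241860045 [[-0.0003, -0.9527, -0.3039, 0.0819], [1.0, -0.0001, -0.0008, 0.0003], [0.0007, -0.3039, 0.9527, -0.158], [0.0, 0.0, 0.0, 1.0]]
fixture [([0.542, 0.319, 0.028], 0.98)]
lens_pot [([0.476, 0.22, 0.034], 0.64)]
clamp_lever [([0.492, 0.317, 0.053], 0.55)]
clamp_foot [([0.542, 0.299, 0.023], 0.63)]
lever_tip [([0.489, 0.318, 0.055], 0.77)]
gauze [([0.486, 0.419, 0.007], 0.8), ([0.538, 0.319, 0.03], 0.18)]
```

View pics/w0.png

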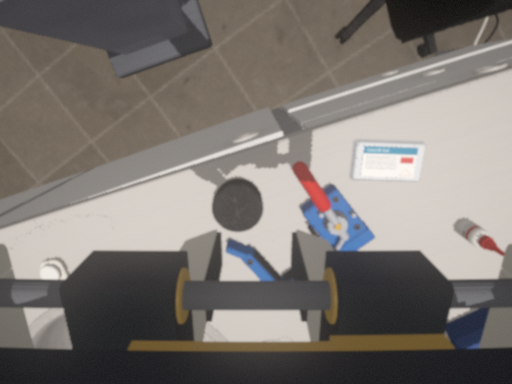

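The fixture is half hidden by the fingers. I'll shift forward and up, and turn the tool roughly into line with the fixture.

Call:
{"name": "apply_moves", "arguments": {"motion": "40 -4.6 2 -2.5 0 0 0;40 -4.6 2 -2.5 0 0 0;40 0 0 0 0 0 -0.175;40 0 0 0 0 0 -0.175;40 0 0 0 0 0 -0.175;40 0 0 0 0 0 -0.175;40 0 0 0 0 0 0;40 0 0 0 0 0 0"}}

```text
time: 4.0
tool_pos: [0.5259, 0.2714, 0.3167]
tool_rot: [3.142, -0.0, -2.75]
contact_force: [0.6, -0.0, -0.5]
opening: 0.0363
grip_force: 0.0
```

```bash
python3 - <<'E'
from cell import robot
import cv2,numpy as np,pickle
s=robot.observe();print(s['tool_pos'],s['tool_rot'],s['qpos'],s['time'])
p=robot.read_camera('wrist'); cv2.imwrite('pics/w1.png',cv2.resize(p['img'][:,:,::-1],(800,600),interpolation=cv2.INTER_CUBIC))
tr={}
for n in ['fixture','lens_pot','clamp_lever','clamp_foot']:
    r=robot.search_frame(n,p); print(n,[(np.round(d['centre'],3).tolist(),round(d['score'],2)) for d in r[:2]])
    tr[n]=robot.trace(n,p)[:1]
pickle.dump((s,p,tr),open('w1.pkl','wb'))
E
```

```text
[0.52590511 0.27138465 0.31671713] [ 3.14154796e+00 -2.71461201e-05 -2.75045492e+00] [ 3.46909186e-01  4.22721490e-01  1.15662538e+00  4.34484034e-05
  1.56227488e+00 -1.61502524e+00] 4.0
fixture [([0.561, 0.314, 0.03], 0.75), ([0.488, 0.417, 0.009], 0.49)]
lens_pot [([0.476, 0.218, 0.035], 0.81)]
clamp_lever [([0.491, 0.316, 0.054], 0.92)]
clamp_foot [([0.546, 0.298, 0.022], 0.4)]
```

View pics/w1.png

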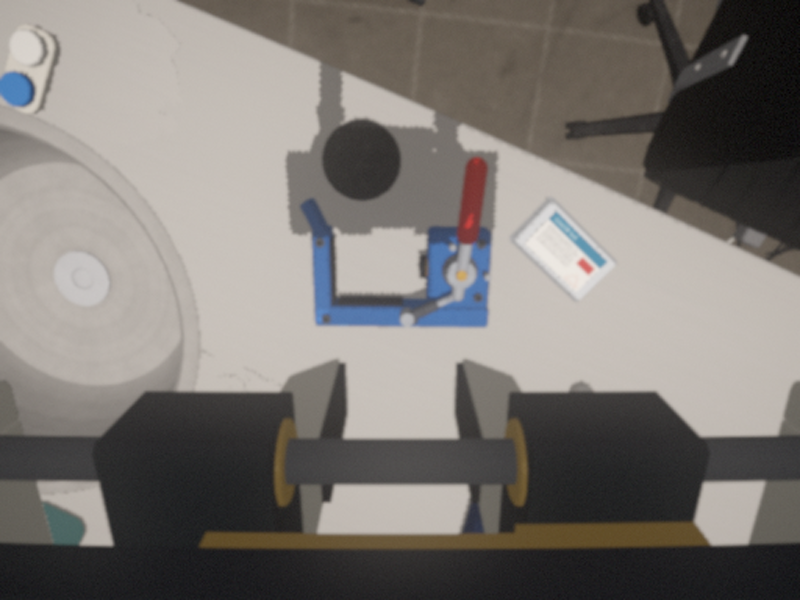

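The view is clear. In this 800x600 picture the pot's top centre is at (361,160), the pivot at (461,273) and the lever end at (477,157). The block's front corners are at (429,228) and (490,228), and the fence tip is at (305,203). I'll back-project these and fit the fixture pose.

```bash
cat > h.py <<'E'
import numpy as np,cv2
from scipy.spatial.transform import Rotation as Ro
def cam(s,p):
    T=np.eye(4);T[:3,:3]=Ro.from_euler('xyz',s['tool_rot']).as_matrix();T[:3,3]=s['tool_pos']
    return T@p['hand_eye']
def K(p):
    f=192/np.tan(np.radians(p['fovy']/2));return np.array([[f,0,p['cx']],[0,f,p['cy']],[0,0,1]])
def back(s,p,uv,z):
    C=cam(s,p);d=np.array([p['k1'],0,0,0.]);q=cv2.undistortPoints(np.array([[uv]],float),K(p),d)[0,0]
    r=C[:3,:3]@np.array([*q,1]);return C[:3,3]+r*(z-C[2,3])/r[2]
def proj(s,p,X):
    C=np.linalg.inv(cam(s,p));return cv2.projectPoints(np.atleast_2d(X).astype(float),cv2.Rodrigues(C[:3,:3])[0],C[:3,3],K(p),np.array([p['k1'],0,0,0.]))[0][:,0]
E
python3 - <<'E'
from h import *
import pickle
from scipy.optimize import least_squares
s,p,tr=pickle.load(open('w1.pkl','rb'))
g=lambda u,v:np.array([(u+.5)/1.5625-.5,(v+.5)/1.5625-.5])
obs=[((-.035,.052,.03),(429,228)),((-.035,.108,.03),(490,228)),((0,.08,.05),(461,273)),((-.0897,.0878,.049),(477,157)),((0,.045,.022),(420,264)),((.037,.108,.03),(489,324))]
X=np.array([o[0] for o in obs]);U=np.array([g(*o[1]) for o in obs])
def W(q):
    c,S=np.cos(q[2]),np.sin(q[2]);return np.c_[q[0]+c*X[:,0]-S*X[:,1],q[1]+S*X[:,0]+c*X[:,1],X[:,2]]
r=least_squares(lambda q:(proj(s,p,W(q))-U).ravel(),[.54,.25,.39],loss='soft_l1')
q=r.x;print(q);print((proj(s,p,W(q))-U).round(1))
c,S=np.cos(q[2]),np.sin(q[2]);fx=lambda P:(np.array([[c,S],[-S,c]])@(P[:2]-q[:2])).round(4)
m=tr['lens_pot'][0]['pixels'];e=np.argwhere(m).mean(0)[::-1];print('mask',e*1.5625,m.sum())
for n,uv,z in [('pot eye',g(361,160),.033),('pot mask',e,.03),('leadin tip',g(305,203),.03),('fence in back',g(334,297),.03),('fence in front',g(329,236),.03),('stop',g(380,297),.03)]:
    P=back(s,p,uv,z);print(n,P.round(4),fx(P))
E
```

```text
[0.56466325 0.25654406 0.37968909]
[[ -0.2  -0.4]
 [  2.1   0.1]
 [  0.5  -0.1]
 [ -0.4   4.7]
 [ -0.3   0.2]
 [ -0.6 -11. ]]
mask [361.42327482 159.28268765] 2065
pot eye [0.4821 0.2173 0.033 ] [-0.0912 -0.0059]
pot mask [0.4818 0.2175 0.03  ] [-0.0915 -0.0055]
leadin tip [0.5338 0.1856 0.03  ] [-0.0549 -0.0544]
fence in back [0.6036 0.2378 0.03  ] [ 0.0292 -0.0318]
fence in front [0.5529 0.2145 0.03  ] [-0.0265 -0.0347]
stop [0.5878 0.2762 0.03  ] [0.0287 0.0097]
```

```bash
python3 - <<'E'
from h import *
import pickle
from scipy.optimize import least_squares
s,p,tr=pickle.load(open('w1.pkl','rb'))
g=lambda u,v:np.array([(u+.5)/1.5625-.5,(v+.5)/1.5625-.5])
n=[1,1]
obs=[((-.035,.052,.03),(429,228),(1,1)),((-.035,.108,.03),(490,228),(1,1)),((0,.08,.053),(461,273),n),((-.0897,.0878,.049),(477,157),n),((0,.045,.026),(420,264),n),((0.02,-.033,.03),(334,285),(1,0)),((-.03,-.033,.03),(329,236),(1,0)),((.033,.01,.03),(380,297),(0,1))]
X=np.array([o[0] for o in obs]);U=np.array([g(*o[1]) for o in obs]);w=np.array([o[2] for o in obs])
def W(q):
    c,S=np.cos(q[2]),np.sin(q[2]);return np.c_[q[0]+c*X[:,0]-S*X[:,1],q[1]+S*X[:,0]+c*X[:,1],X[:,2]]
r=least_squares(lambda q:((proj(s,p,W(q))-U)*w).ravel(),[.54,.25,.39],loss='soft_l1')
q=r.x;print(q);print(((proj(s,p,W(q))-U)*w).round(1))
c,S=np.cos(q[2]),np.sin(q[2]);fx=lambda P:(np.array([[c,S],[-S,c]])@(P[:2]-q[:2])).round(4)
for nm,uv,z in [('pot',g(361.2,159.6),.032),('leadin tip',g(305,203),.03),('stop',g(380,297),.03),('TCP',None,0)]:
    P=back(s,p,uv,z) if uv is not None else np.array(s['tool_pos']);print(nm,P.round(4),fx(P))
for P in [(0,0,.03),(.033,0,.03),(-.09,.0878,.049)]:
    print(P,(proj(s,p,np.array([[q[0]+c*P[0]-S*P[1],q[1]+S*P[0]+c*P[1],P[2]]]))*1.5625).round(0))
E
```

```text
[0.56318415 0.25535475 0.37185708]
[[-0.4 -1.4]
 [ 1.9 -0.6]
 [ 0.3 -0.4]
 [-0.2  3.8]
 [-0.6 -0.1]
 [-1.6 -0. ]
 [ 0.9 -0. ]
 [-0.   1.7]]
pot [0.4818 0.2173 0.032 ] [-0.0897 -0.0059]
leadin tip [0.5338 0.1856 0.03  ] [-0.0527 -0.0543]
stop [0.5878 0.2762 0.03  ] [0.0305 0.0105]
TCP [0.5259 0.2714 0.3167] [-0.0289  0.0285]
(0, 0, 0.03) [[368. 264.]]
(0.033, 0, 0.03) [[368. 299.]]
(-0.09, 0.0878, 0.049) [[476. 162.]]
```

Fixture fit: origin (0.562, 0.255), yaw 0.375. The pot is at fixture (-90, -6) mm. I'll go behind the pot with the fingers 24 mm apart so they cradle it.

Call:
{"name": "apply_moves", "arguments": {"motion": "26 4.0 -1.15 2 0 0 0.017;26 4.0 -1.15 3 0 0 0;26 4.1 -1.15 3 0 0 0;26 0 0 5 0 0 0;26 0 0 5 0 0 0;26 0 0 5 0 0 0;26 0 0 5 0 0 0;26 0 0 2.2 0 0 0;26 0 0 0 0 0 0;26 0 0 0 0 0 0"}}

```text
time: 5.7
tool_pos: [0.4275, 0.1943, 0.0157]
tool_rot: [-3.141, 0.002, -2.764]
contact_force: [0.9, 0.2, 0.4]
opening: 0.0243
grip_force: 0.0
```

```bash
cat > look.py <<'E'
from h import *
from cell import robot
import sys
q=np.array([.5625,.2553,.374]);c,S=np.cos(q[2]),np.sin(q[2])
fx=lambda P:(np.array([[c,S],[-S,c]])@(np.array(P)[:2]-q[:2])).round(4)
s=robot.observe();p=robot.read_camera('wrist')
print('t',s['time'],'tcp',np.round(s['tool_pos'],4),'fix',fx(s['tool_pos']),'yaw',s['tool_rot'][2],'open',s['opening'],'F',s['contact_force'].round(1))
for n in ['lens_pot','clamp_lever','clamp_foot']:
    print(n,[(fx(d['centre']),round(d['centre'][2],3),round(d['score'],2)) for d in robot.search_frame(n,p)[:1]])
t=robot.trace('lens_pot',p)
if t: print('mask',(np.argwhere(t[0]['pixels']).mean(0)[::-1]*1.5625).round(),'z33->',fx(back(s,p,np.argwhere(t[0]['pixels']).mean(0)[::-1],.03)))
cv2.imwrite(f'pics/{sys.argv[1]}.png',cv2.resize(p['img'][:,:,::-1],(800,600),interpolation=cv2.INTER_CUBIC))
E
python3 look.py w2
```

```text
t 5.7 tcp [0.4275 0.1943 0.0157] fix [-0.1479 -0.0075] yaw -2.7643896657120033 open 0.02426757516717882 F [0.9 0.2 0.4]
lens_pot [(array([-0.1139, -0.0094]), 0.036, 0.67)]
clamp_lever []
clamp_foot []
mask [400. 510.] z33-> [-0.1084 -0.0078]
```

View pics/w2.png

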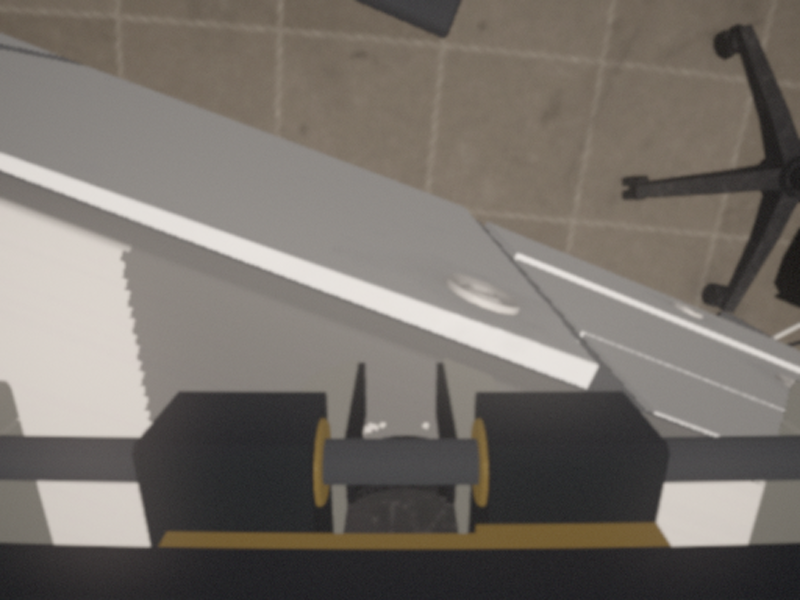

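The pot is centred between the fingers at (400,510). I'll start pushing, shifting slightly left.

Call:
{"name": "apply_moves", "arguments": {"motion": "26 0 0 0.6 0 0 0;26 -0.7 0 0 0 0 0;26 -0.7 0 0 0 0 0;26 -0.6 0.25 0 0 0 0;26 -0.6 0.25 0 0 0 0;26 -0.6 0.25 0 0 0 0;26 -0.6 0.25 0 0 0 0;26 -0.6 0.2 0 0 0 0;26 -0.7 0 0 0 0 0;26 -0.7 0 0 0 0 0;26 -0.7 0 0 0 0 0;26 -0.7 0 0 0 0 0;26 -0.7 0 0 0 0 0;26 -0.7 0 0 0 0 0;26 0 0 0 0 0 0"}}

```text
time: 7.82
tool_pos: [0.5029, 0.2371, 0.0087]
tool_rot: [-3.142, 0.001, -2.764]
contact_force: [-1.1, 0.4, 0.7]
opening: 0.0238
grip_force: 0.0
```

```bash
python3 - <<'E'
exec(open('look.py').read().split("s=robot")[0].replace('import sys',''))
s=robot.observe();print(fx(s['tool_pos']),s['tool_pos'][2],s['tool_rot'],s['contact_force'],s['opening'])
for cn in('top','scene'):
    p=robot.read_camera(cn)
    print([(fx(d['centre']),d['score']) for d in robot.search_frame('lens_pot',p)[:2]])
    if cn=='top':cv2.imwrite('pics/t3.png',cv2.resize(p['img'][140:250,130:280,::-1],(750,550),interpolation=cv2.INTER_CUBIC))
E
```

```text
[-0.0622  0.0048] 0.008738645539618055 [-3.14158665e+00  8.02184026e-04 -2.76438859e+00] [-1.12013037  0.42781167  0.70851481] 0.023757690753628487
[]
[(array([-0.037 ,  0.0009]), 0.63)]
```

View pics/t3.png

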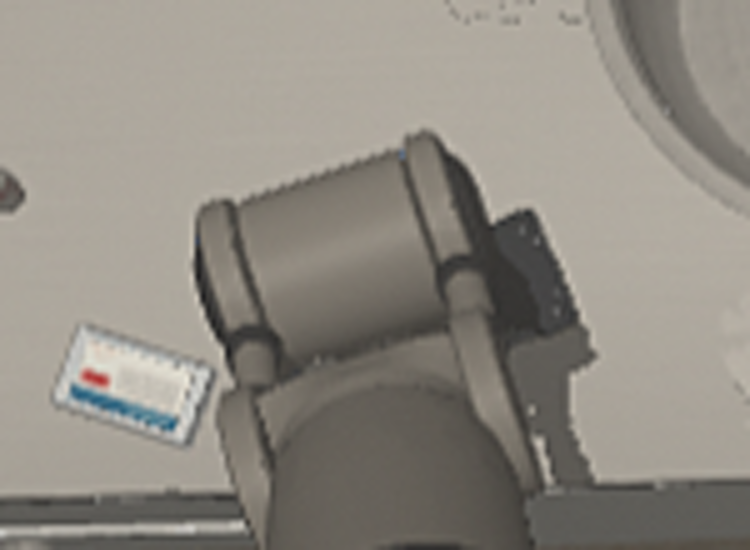

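The arm hides the work from the top camera, but the scene camera sees the pot in the mouth. I'll continue until it touches the back stop.

Call:
{"name": "apply_moves", "arguments": {"motion": "26 -0.6 0 0 0 0 0;26 -0.6 0 0 0 0 0;26 -0.5 0 0 0 0 0;26 -0.2 0 0 0 0 0;26 0 0 0 0 0 0"}}

```text
time: 8.65
tool_pos: [0.52, 0.2439, 0.0087]
tool_rot: [3.142, 0.0, -2.764]
contact_force: [0.1, -0.2, -0.0]
opening: 0.0238
grip_force: 0.0
```

Call:
{"name": "apply_moves", "arguments": {"motion": "26 -0.2 0 0 0 0 0;26 -0.2 0 0 0 0 0;26 0 0 0 0 0 0"}}

```text
time: 9.02
tool_pos: [0.5238, 0.2454, 0.0088]
tool_rot: [3.142, 0.0, -2.764]
contact_force: [0.1, 0.2, 0.5]
opening: 0.0237
grip_force: 0.0
```

Call:
{"name": "apply_moves", "arguments": {"motion": "26 -0.2 0 0 0 0 0;26 -0.2 0 0 0 0 0;26 0 0 0 0 0 0"}}

```text
time: 9.4
tool_pos: [0.5273, 0.2468, 0.0087]
tool_rot: [3.142, -0.0, -2.764]
contact_force: [-0.5, -0.3, 0.3]
opening: 0.0235
grip_force: 0.4
```

```bash
python3 - <<'E'
exec(open('look.py').read().split("s=robot")[0].replace('import sys',''))
s=robot.observe();print(fx(s['tool_pos']),s['contact_force'],s['opening'])
p=robot.read_camera('scene')
print([(fx(d['centre']),d['score']) for d in robot.search_frame('lens_pot',p)[:2]])
cv2.imwrite('pics/s4.png',cv2.resize(p['img'][150:225,150:250,::-1],(800,600),interpolation=cv2.INTER_CUBIC))
E
```

```text
[-0.0358  0.005 ] [-0.5270811  -0.27523871  0.32189443] 0.02354417243115678
[(array([-0.0099, -0.0003]), 0.64)]
```

View pics/s4.png

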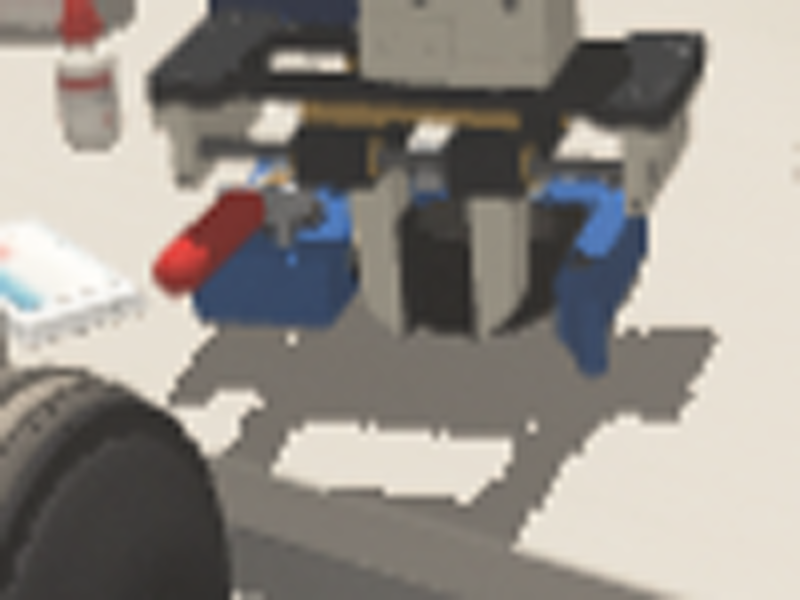

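The pot is between the block and the fence with the fingers behind it. There's no stop force yet, so I'll keep pushing.

Call:
{"name": "apply_moves", "arguments": {"motion": "26 -0.2 0 0 0 0 0;26 0 0 0 0 0 0"}}

```text
time: 9.75
tool_pos: [0.5276, 0.247, 0.0085]
tool_rot: [3.141, -0.004, -2.764]
contact_force: [-6.4, -2.8, 4.2]
opening: 0.0241
grip_force: 3.2
```

Call:
{"name": "apply_moves", "arguments": {"motion": "26 -0.2 0 0 0 0 0;26 0 0 0 0 0 0"}}

```text
time: 10.0
tool_pos: [0.5277, 0.2471, 0.0084]
tool_rot: [3.141, -0.008, -2.764]
contact_force: [-10.8, -4.8, 8.1]
opening: 0.0244
grip_force: 6.3
```

Call:
{"name": "apply_moves", "arguments": {"motion": "26 -0.2 0 0 0 0 0;26 0 0 0 0 0 0"}}

```text
time: 10.25
tool_pos: [0.5277, 0.2471, 0.0083]
tool_rot: [3.141, -0.012, -2.764]
contact_force: [-16.4, -8.5, 14.3]
opening: 0.0238
grip_force: 9.3
```

Contact is firm and the pot no longer advances, so it's home. I'll retreat, rise and check.

Call:
{"name": "apply_moves", "arguments": {"motion": "26 0.6 0 0 0 0 0;26 0.5 0 0 0 0 0;26 1.3 0 0 0 0 0;26 2 0 0 0 0 0;26 2 0 0 0 0 0;0 0 0 -4 0 0 0;0 -1.1 0.4 -5 0 0 0;0 -1.1 0.4 -5 0 0 0;0 -1.1 0.4 -5 0 0 0;0 -1.1 0.4 -5 0 0 0;0 -1.1 0.4 -5 0 0 0;0 -1.1 0.4 -2 0 0 0;0 0 0 0 0 0 0;0 0 0 0 0 0 0"}}

```text
time: 12.0
tool_pos: [0.5253, 0.2717, 0.3172]
tool_rot: [3.142, -0.002, -2.764]
contact_force: [-0.4, -0.1, 0.4]
opening: 0.0005
grip_force: 0.0
```

```bash
python3 look.py w5
```

```text
t 12.0 tcp [0.5253 0.2717 0.3172] fix [-0.0286  0.0289] yaw -2.7643956314063254 open 0.0005343999241936058 F [-0.4 -0.1  0.4]
lens_pot [(array([-0.0024,  0.0068]), 0.037, 0.86)]
clamp_lever [(array([-0.0434,  0.0837]), 0.053, 0.67)]
clamp_foot [(array([0.002 , 0.0449]), 0.025, 0.52)]
mask [375. 268.] z33-> [0.0034 0.0056]
```

View pics/w5.png

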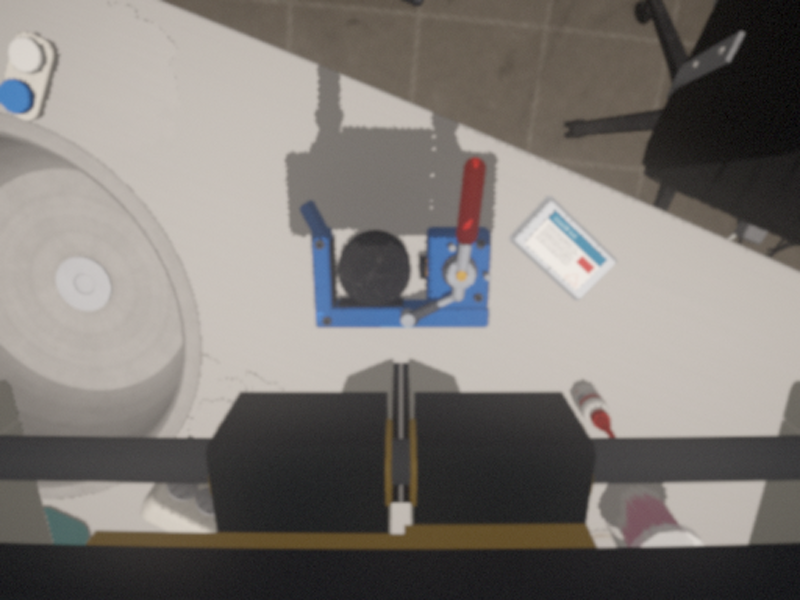

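The pot at (375,268) touches the back stop and the lever is still open. Next I'll go down between the mouth and the handle.

Call:
{"name": "apply_moves", "arguments": {"motion": "0 2.2 0.6 3 0 0 0;0 2.2 0.7 5 0 0 0;0 0 0 5 0 0 0;0 0 0 5 0 0 0;0 0 0 5 0 0 0;0 0 0 3.5 0 0 0;0 0 0 1.4 0 0 0;0 0 0 0 0 0 0;0 0 0.5 0 0 0 0;0 0 0.4 0 0 0 0"}}

```text
time: 13.5
tool_pos: [0.4776, 0.2771, 0.0412]
tool_rot: [3.141, 0.003, -2.764]
contact_force: [-0.0, 0.3, 0.1]
opening: 0.0004
grip_force: 0.0
```

```bash
python3 - <<'E'
exec(open('look.py').read().split("s=robot")[0].replace('import sys',''))
s=robot.observe();print(fx(s['tool_pos']),s['tool_pos'][2],s['contact_force'],s['opening'],s['time'],s['qpos'])
E
```

```text
[-0.071   0.0513] 0.04117052734705818 [-0.04707607  0.31564579  0.12407081] 0.0004376306265602853 13.5 [ 3.86730551e-01  6.01638774e-01  1.67244888e+00  1.97132642e-04
  8.64690313e-01 -1.56142525e+00]
```

Call:
{"name": "apply_moves", "arguments": {"motion": "0 0.33 1.15 0.2 0 0 0.15;0 0.33 1.15 0 0 0 0.15;0 0.33 1.15 0 0 0 0.15;0 0 0 0 0 0 0"}}

```text
time: 14.0
tool_pos: [0.4599, 0.3077, 0.0387]
tool_rot: [-3.142, 0.002, 3.071]
contact_force: [0.1, -4.7, 2.3]
opening: 0.0003
grip_force: 2.7
```

Call:
{"name": "apply_moves", "arguments": {"motion": "0 0.33 1.15 0 0 0 0.15;0 0.33 1.15 0 0 0 0.15;0 0.33 1.15 0 0 0 0.15;0 0 0 0 0 0 0"}}

```text
time: 14.5
tool_pos: [0.4579, 0.3438, 0.0382]
tool_rot: [3.14, 0.0, 2.624]
contact_force: [-0.2, 0.2, -0.5]
opening: 0.0006
grip_force: 0.0
```

Call:
{"name": "apply_moves", "arguments": {"motion": "0 0.33 1.15 0 0 0 0.15;0 0.33 1.15 0 0 0 0.15;0 0 0 0 0 0 0;0 0 0 0 0 0 0"}}

```text
time: 15.0
tool_pos: [0.4649, 0.3651, 0.0377]
tool_rot: [-3.141, -0.0, 2.324]
contact_force: [-0.2, -0.7, -0.3]
opening: 0.0002
grip_force: 0.0
```

```bash
python3 - <<'E'
exec(open('look.py').read().split("s=robot")[0].replace('import sys',''))
s=robot.observe();print(fx(s['tool_pos']),s['tool_rot'],s['tool_pos'][2],s['contact_force'],s['time'])
p=robot.read_camera('scene')
for n in('clamp_lever','lens_pot','gauze'):print([(fx(d['centre']),d['score']) for d in robot.search_frame(n,p)[:2]])
cv2.imwrite('pics/s6.png',cv2.resize(p['img'][150:225,150:250,::-1],(800,600),interpolation=cv2.INTER_CUBIC))
E
```

```text
[-0.0507  0.1379] [-3.14118267e+00 -9.37207902e-05  2.32365794e+00] 0.037679839491670086 [-0.23273046 -0.65149629 -0.3114847 ] 15.0
[]
[(array([-0.0162, -0.0016]), 0.86), (array([-0.1777, -0.2899]), 0.23)]
[(array([-0.0213,  0.1649]), 0.65), (array([-0.0082,  0.1029]), 0.49)]
```

View pics/s6.png

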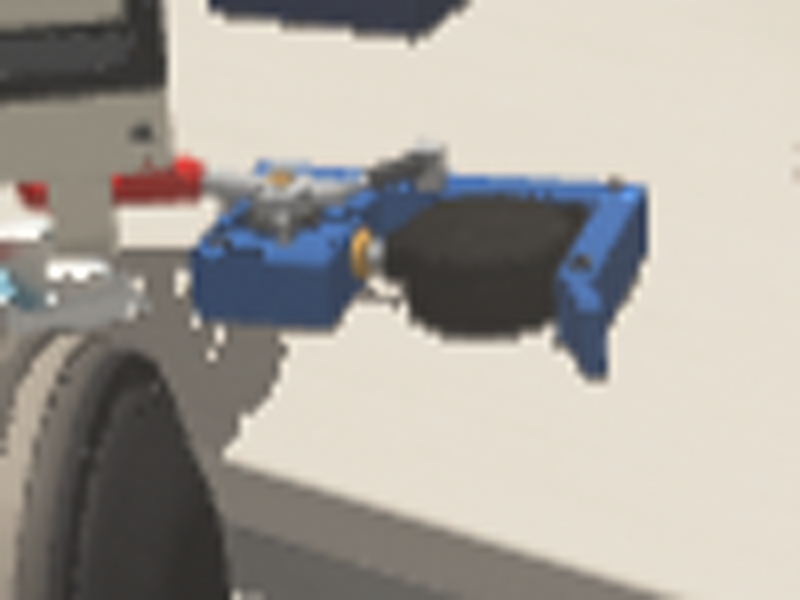

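The lever has snapped over and the foot presses the pot against the fence. I'll back off, rise and verify.

Call:
{"name": "apply_moves", "arguments": {"motion": "0 0 -1 0 0 0 0;0 0.5 -1 0 0 0 0;0 0 0 -5 0 0 0;0 0 0 -5 0 0 0;0 0 0 -5 0 0 -0.17;0 0 0 -5 0 0 -0.17;0 0 -2.5 -5 0 0 -0.17;0 0 -2.5 -3 0 0 -0.17;0 -2.5 -2.5 0 0 0 -0.17;0 -2.5 -2.5 0 0 0 -0.17;0 0 0 0 0 0 0;0 0 0 0 0 0 0"}}

```text
time: 16.7
tool_pos: [0.4738, 0.2574, 0.3175]
tool_rot: [3.141, -0.001, -2.946]
contact_force: [-1.1, -0.3, 0.7]
opening: 0.0002
grip_force: 0.0
```

```bash
python3 look.py w7
```

```text
t 16.7 tcp [0.4738 0.2574 0.3175] fix [-0.0818  0.0344] yaw -2.9462631611533507 open 0.0001581843562169764 F [-1.1 -0.3  0.7]
lens_pot [(array([-0.0033,  0.0053]), 0.036, 0.93)]
clamp_lever [(array([-0.0114,  0.1204]), 0.054, 0.78)]
clamp_foot []
mask [382. 327.] z33-> [0.0017 0.0017]
```

View pics/w7.png

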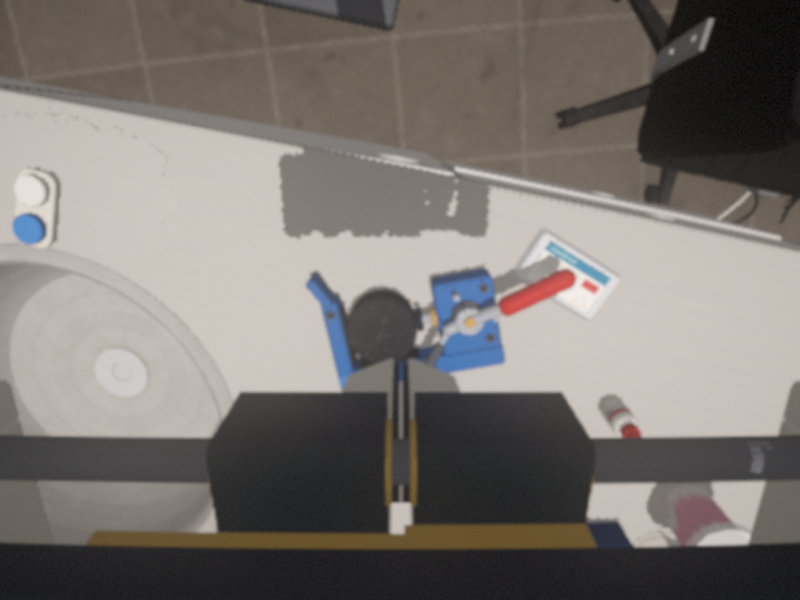

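The lever is locked at about 1.2 rad (handle from (470,321) to (572,278)). The pot is against the fence and the back stop, and the gauze and the other things haven't moved.

```bash
python3 -c "
from cell import robot
print(robot.hand_in())"
```

```text
the job is handed in; nothing more can be done
None
```

The job is handed in: the pot is home against the back stop, the red lever is snapped into lock with the foot holding the pot against the fence, and it took about 17 s of the 48 s allowed (the judge's verdict was not reported).

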